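Bring the dial gauge up to the piston

ROBOT

A 7-joint arm with a two-finger parallel gripper is mounted at the origin on a cart in front of the work surface, level with it; the furniture and walls round the work are solid. World frame = base frame: x ahead of the robot, y to its left, z up, the work surface at z = 0. Lengths are in m, angles in rad, forces in N, time in s.
With the tool pointing down it reaches from about 0.425 to 0.925 m from the base axis. Payload 6.8 kg.
Tool frame: the origin (TCP) lies midway between the tips of the shut fingers; the grasp point (between the pads) lies 19 mm behind it; x points along the fingers, y is the direction in which the jaws open and shut, and the axes are right-handed (so a half turn about x gives the same grasp; the last joint's range is limited). The gripper opens to 85 mm and grips with 20 to 120 N. Pads are 22 mm wide; open, the fingers measure 114 mm over their backs; the gripper's body (76 mm by 85 mm) begins 54 mm behind the grasp point. The pads swing forward as they close: fully open they stand 13 mm farther back than shut.
Start: joints at [-1.322, 0.477, 0.022, 1.555, -0.011, 1.109, -0.083], TCP at [0.236, 0.633, 0.231] pointing down, gripper open.
Joint ranges: [-2.96, 2.96], [-0.34, 2.1], [-1.41, 1.46], [0.24, 2.44], [-1.37, 4.51], [0.17, 1.92], [-2.96, 2.96]. Speed limits (rad/s): [2.39, 2.39, 3.14, 3.14, 3.14, 3.14, 3.14].

INTERFACE

Orientations are given as a rotation vector (axis times angle).
In Python, from bench import r, viewer, nets gives the robot as it stands.
- The arm moves only by the shell command python3 -m pendant 'ROWS' [FORCE]. ROWS is JSON, one flat list of numbers, 5 for each row, row after row: the finger opening in mm, from 0 to 85.4, then the shift along the tool's x, y, z in mm, then the turn about the tool's x in rad. A call has 1 to 20 rows; each row shifts and turns the commanded pose from where the row before left it, along the tool's axes as they then stand; what a row does not reach is not made up. A row lasts 1/8 s, in which the tool goes at most 62.5 mm and 10.7 degrees, less where a joint would pass 70% of its speed; a pose out of reach is approached as far as the arm can. A call with a gripper value outside its range is refused whole. The fingers move at their own pace and stop on an object; FORCE is the grip in N (left out, the last holds). Time passes only in rows, so rows that do not move let the fingers close. It gives the time, the measured TCP pose, the force and the opening at its end, in the units of the state.
- r.get_obs(): the state, without advancing time (a new reading comes with each control period).
- viewer.grab_frame(name): name is "side" or "top"; returns (picture, depth): 384x512x3 uint8, red, green, blue; 384x512 float32, m along the optical axis (not along the pixel's ray), 0 where there is no reading.
- viewer.calibration(name): a dict with "mtx" (3x3 intrinsics, pixels), "world_to_cam" (4x4, takes a point from world to camera coordinates). Camera axes: x right, y up, looking along -z (the intrinsics and any distortion apply to the point x, -y, -z); pixel columns grow to the right and rows downward; lengths in m; the calibration is good to about 2 mm. A picture is of the moment at which its call begins. calibration takes no time and is no camera call.
- r.hand_in(): hands the job in, once; it reports no verdict.
Trained networks look in the newest picture that a camera, given by its name, has taken for a name from the list of things; names that differ only in an ending like _2 or _b are one class to them, and where a whole thing is asked for, a point or a joint stands for the part that bears it (a point fixed in the world has none). Each returns a list of dicts, best first, with "score" (0 to 1); they miss things now and then, are a little off and sometimes report something else, mostly with a low value. They report only what shows in the picture. A call takes as long as a camera call. They do not tell look-alikes from the thing itself.
- nets.look_for(name, camera): "location" ([x, y, z] in m, in world coordinates, good to about 4 mm: the middle of the surface that is visible of it).
- nets.silhouettes(name, camera): "mask" (384x512 bool, what is visible of it).
The state is a dict: "clock": time; "joints": joint angles; "qvel": joint speeds; "tau": joint torques, N m; "tcp_pos": TCP position; "orientation": TCP orientation; "contact_force": force on the tool from outside, world axes, zero at the start; "moment": the same for the moment, N m; "grip_width": finger opening in m.
Only numpy, scipy, OpenCV 4.12 (cv2) and the standard library are available. Lean on these libraries where they do the work, as an engineer would, in place of code of your own. Each camera call takes 0.05 s, during which the arm holds its last target. There are 200 camera calls.

TASK

Run the dial gauge of the bench comparator up to the piston lying in its vee nest: press the black button in the middle of the gauge carriage right down to free the brake and, keeping it pressed, push the carriage gently along its two rods until it is fully home against the stop block. Then let the button come up so that the brake holds the carriage there, and take the hand clear. Nothing is picked up: never force the carriage along with the brake on, do not touch the dial gauge, and leave the piston in its nest and the parts on the bench where they are.

Things in the scene. Friction and masses are not known exactly. Their poses are not given: they have to be found in the camera images.
- stand: Grey base plate of the comparator, 170 x 370 x 12 mm, fixed on the bench, yaw up to 0.4 rad either way; origin at the centre of its underside, z up, +y along the rods towards the stop (the way to push), +x across to the gauge and nest. Two 12 mm rods run along y at x = -60 and -20 mm, axes 42 mm above the bench, between end blocks (faces at y = +-163 mm, tops 56 mm above the bench).
- carriage (a joint): Position of the gauge carriage along the rods (m), growing along the stand's +y; its centre is at stand x = -40 mm, y = -112 mm + this value. Aluminium saddle block, 60 mm across, 80 mm along the rods, top 60 mm above the bench. With the button down it slides with about 1.5 N of drag; with the button up the brake holds against about 16 N.
- brake_button (a joint): How far the brake button is pressed down (m): 0 up, brake on; 0.005 fully down. A spring pushes it up: about 10 N to start it, 12 N fully down. The brake shoe under the rods is clear of them once the button is about 1 mm down, and grips again by itself when the button comes up.
- button_top (a point): Centre of the top of the brake button: black, ribbed, flat, 40 x 40 mm, in the middle of the carriage; its top is 70 mm above the bench when up, 65 mm when down. Moves with carriage and button; axes parallel to the stand's. Before and behind it, 6 mm away along the rods, stand the carriage's cheeks (tops 76 mm above the bench); the 52 mm gap between them is open at both sides.
- carriage_nose (a point): Middle of the carriage's front face (the face towards the stop), 40 mm ahead of the button's centre and 48 mm above the bench; axes parallel to the stand's.
- stop_block: Steel stop block clamped over both rods, fixed, 60 mm across, 24 mm along the rods, with a dark pin towards the carriage and a knurled knob (20 mm diameter, top 78 mm above the bench). Origin on the base plate (12 mm above the bench) below the pin's tip, axes as the stand's; the carriage is home when its front face touches the pin: carriage_nose then has the same y along the stand as this origin.
- dial_gauge: Dial gauge on an arm of the carriage, lying face up on the side away from the robot: round aluminium body of 57 mm diameter, 24 mm thick, top 57 mm above the bench. Origin on the plunger's axis under the dial's centre, 80 mm across (stand's +x) from and 13 mm behind the carriage's centre, 44 mm above the bench. Delicate: not to be touched.
- gauge_plunger (a joint): How far the gauge's plunger is pushed in (m), 0 when free. The carriage at the stop brings the plunger on the piston's end and pushes it in by about 2 to 3 mm (spring under 1 N); the pointer turns with it.
- piston: Steel pump piston, 37 mm diameter and 34 mm long, lying loose in the dark steel vee nest along the stand's y with its far end at the anvil; origin at the lowest point of its middle, 26 mm above the bench.
- small_piston: Bystander: smaller steel piston, 27 mm diameter and 26 mm long, lying on its side on the bench in front of the stand (robot's side); origin at the lowest point of its middle.
- rotor: Bystander: drilled steel pump rotor, 41 mm diameter, 34 mm high, standing on end on the bench in front of the stand; origin at the centre of its underside.
- bush: Bystander: plain steel bush, 27 mm diameter, 26 mm high, standing on end on the bench in front of the stand; origin at the centre of its underside.
Not all that is in view belongs to the job. Leave any blue or green look-alike of the piston alone.

How it is judged:
By the outcome, as a careful person would: the job done as asked, in the order asked, and still so for the second after the job is handed in, with the robot touching nothing.
It also fails if it takes over 35 s, if anything falls off the work surface, if the arm or the gripper's body presses on something with over 40 N, if the wrist force passes 120 N, or if a joint passes its speed limit or range.

## Working session

There is one attempt and no reset: what is moved stays moved. The work goes in short steps, Python scripts to look and compute and a shell command to move; the robot and the scene stay as the last step left them, time stands still between calls to the robot, and variables do not carry over. Pictures are saved under pics/ and viewed, about 8 in all and at most 12, crops included, and the job is handed in when it is done.

```bash
mkdir -p pics
cat > h.py <<'E'
import numpy as np, cv2
from bench import r, viewer, nets
def save(n,img): cv2.imwrite('pics/'+n+'.png',cv2.cvtColor(img,cv2.COLOR_RGB2BGR))
def cloud(cam,d):
    c=viewer.calibration(cam);K=np.array(c['mtx']);T=np.linalg.inv(np.array(c['world_to_cam']))
    v,u=np.mgrid[0:384,0:512]
    P=np.stack([(u-K[0,2])/K[0,0]*d,-(v-K[1,2])/K[1,1]*d,-d],-1)
    return P@T[:3,:3].T+T[:3,3]
def proj(cam,p):
    c=viewer.calibration(cam);K=np.array(c['mtx']);q=np.array(c['world_to_cam'])@np.r_[p,1]
    return np.array([K[0,2]+K[0,0]*q[0]/-q[2],K[1,2]-K[1,1]*q[1]/-q[2]])
E
python3 - <<'E'
from h import *
o=r.get_obs();print({k:np.round(v,3) for k,v in o.items()})
np.set_printoptions(precision=4,suppress=True)
for c in('top','side'):
    p,d=viewer.grab_frame(c);save(c+'0',p);np.savez('/tmp/'+c,p=p,d=d);cal=viewer.calibration(c);print(c,{k:v for k,v in cal.items()})
    for n in('button_top','carriage_nose','stop_block','dial_gauge','piston','stand'):
        print(n,[(np.round(x['location'],4),round(x['score'],2),np.round(proj(c,x['location']))) for x in nets.look_for(n,c)[:3]])
E
```

```text
{'clock': np.float64(0.0), 'joints': array([-1.322,  0.478,  0.022,  1.556, -0.011,  1.109, -0.083]), 'qvel': array([ 0.   ,  0.001,  0.001, -0.   ,  0.   , -0.   ,  0.002]), 'tau': array([ 1.0000e-03, -5.9646e+01,  1.6090e+00, -2.8119e+01,  1.3000e-02,
        1.0000e-02, -0.0000e+00]), 'tcp_pos': array([0.236, 0.632, 0.23 ]), 'orientation': array([ 0.279,  1.553, -0.281]), 'contact_force': array([-0.216, -0.022, -0.077]), 'moment': array([-0.051,  0.003, -0.012]), 'grip_width': np.float64(0.085)}
top {'mtx': array([[357.9616,   0.    , 257.2175],
       [  0.    , 357.9616, 190.0364],
       [  0.    ,   0.    ,   1.    ]]), 'world_to_cam': array([[-0.0178, -0.9997, -0.0179,  0.018 ],
       [ 0.987 , -0.0204,  0.1594, -0.5359],
       [-0.1597, -0.0148,  0.9871, -0.8607],
       [ 0.    ,  0.    ,  0.    ,  1.    ]])}
button_top [(array([ 0.562, -0.186,  0.068]), 0.79, array([336., 176.]))]
carriage_nose [(array([ 0.585 , -0.1744,  0.0572]), 0.97, array([330., 168.]))]
stop_block [(array([ 0.5034, -0.0171,  0.0636]), 0.61, array([267., 202.]))]
dial_gauge [(array([ 0.6439, -0.1762
[... 707 characters left out ...]
n_top [(array([ 0.5609, -0.1957,  0.0661]), 0.7, array([325., 242.]))]
carriage_nose [(array([ 0.5742, -0.1911,  0.06  ]), 0.98, array([329., 240.])), (array([ 0.6409, -0.1802,  0.0577]), 0.41, array([355., 224.]))]
stop_block [(array([ 0.5068, -0.0247,  0.0606]), 0.78, array([256., 196.]))]
dial_gauge [(array([ 0.6406, -0.1805,  0.0545]), 0.59, array([355., 226.])), (array([ 0.5071, -0.0257,  0.0616]), 0.31, array([256., 195.]))]
piston [(array([0.3674, 0.0458, 0.0323]), 0.66, array([182., 206.])), (array([0.5147, 0.1728, 0.027 ]), 0.62, array([223., 154.])), (array([0.5716, 0.0134, 0.0548]), 0.57, array([275., 177.]))]
stand [(array([ 0.5591, -0.1505,  0.0145]), 0.76, array([309., 243.]))]
```

View pics/top0.png

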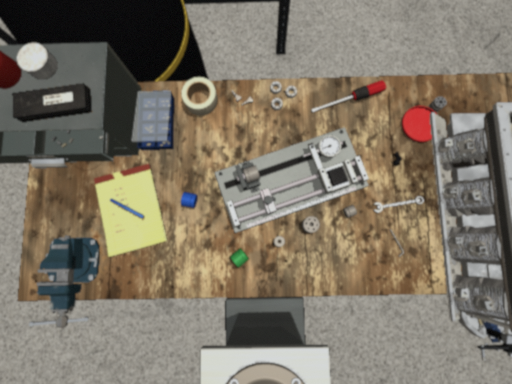

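View pics/side0.png

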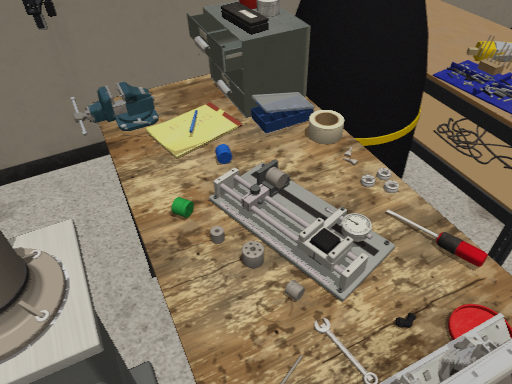

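The top picture shows the stand at about (295,178). The black button is at (338,175), the dial at (330,146), the stop block at (267,200), and the piston in its nest at (247,175). Blue (189,200) and green (239,258) look-alikes lie well off the stand, and the rotor, small piston and bush are on the robot's side. The side view agrees. Next I measure the stand pose from depth and check the button in a close crop.

Run:
```python
from h import *
from scipy.spatial.transform import Rotation as R
np.set_printoptions(precision=4,suppress=True)
for c in('top','side'):
    f=np.load('/tmp/%s.npz'%c);p,d=f['p'],f['d'];P=cloud(c,d);x,y,z=P[...,0],P[...,1],P[...,2]
    roi=(d>0)&(x>.4)&(x<.72)&(y>-.32)&(y<.1)
    bench=roi&(z<.005);print(c,'bench z',np.median(z[bench]))
    hsv=cv2.cvtColor(p,cv2.COLOR_RGB2HSV)
    g=roi&((z>.02)|((z>.008)&(hsv[...,1]<50)))
    n,l,s,_=cv2.connectedComponentsWithStats(g.astype(np.uint8));k=1+np.argmax(s[1:,4])
    q=P[l==k][:,:2];rc=cv2.minAreaRect((q*1000).astype(np.float32));print('rect',rc)
    b=roi&(p.max(-1)<60)&(z>.055)&(z<.085)&(abs(x-.562)<.05)&(abs(y+.19)<.05)
    q=P[b];print('button n',len(q),q.mean(0),np.median(q[:,2]),cv2.minAreaRect((q[:,:2]*1000).astype(np.float32)))
    for nm in('stop_block','carriage_nose'):
        pass
f=np.load('/tmp/top.npz')['p'];save('crop1',cv2.resize(f[115:240,205:380],None,fx=4.4,fy=4.4,interpolation=2))
o=r.get_obs();print(R.from_rotvec(o['orientation']).as_matrix(),o['tcp_pos'])
```

```text
top bench z -0.0006483670699330424
rect ((569.107177734375, -80.4703369140625), (170.17428588867188, 368.507568359375), 18.078994750976562)
button n 208 [ 0.5629 -0.1887  0.0702] 0.07049521463758035 ((563.2798461914062, -189.4209442138672), (34.03601837158203, 36.58499526977539), 17.957454681396484)
side bench z -0.0014464128687786681
rect ((570.9107055664062, -81.09127807617188), (171.31039428710938, 368.5428771972656), 18.20284080505371)
button n 440 [ 0.5622 -0.1937  0.0686] 0.06925827615227415 ((568.47216796875, -187.52407836914062), (52.40930938720703, 68.86489868164062), 19.66026496887207)
[[-0.      0.3493  0.937 ]
 [ 0.0001  0.937  -0.3493]
 [-1.      0.0001 -0.    ]] [0.2357 0.6325 0.2313]
```

View pics/crop1.png

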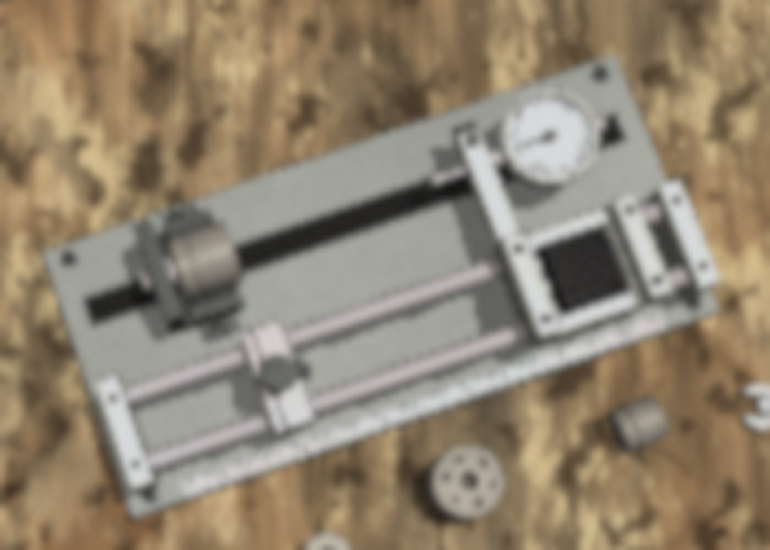

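The crop confirms the black ribbed button at about (585,270) between its cheeks. The front faces the knurled stop at (275,380), and the dial sits on the far side. The stand centre is about (0.570, -0.081) with yaw 0.317, and the button is about (0.563, -0.190). I move over at height with the fingers shut, then turn the jaws across the rods.

```bash
python3 -m pendant '[0,0,-18,21,0, 0,0,-36,42,0, 0,0,-36,42,0, 0,0,-36,42,0, 0,0,-36,42,0, 0,0,-36,42,0, 0,0,-36,42,0, 0,0,-36,42,0, 0,0,-46,32,0, 0,0,-46,32,0, 0,0,-46,32,0, 0,0,-46,32,0, 0,0,-46,32,0, 0,0,-46,32,0, 0,0,-46,32,0, 0,0,-46,32,0, 0,0,-18,21,0, 0,0,0,0,0, 0,0,0,0,0]' 20
```

```text
clock: 3.08
tcp_pos: [0.5611, -0.1879, 0.2311]
orientation: [0.28, 1.553, -0.279]
contact_force: [0.7, 0.2, -0.5]
grip_width: -0.0001
```

```bash
python3 -m pendant '[0,0,0,0,0.15, 0,0,0,0,0.15, 0,0,0,0,0.15, 0,0,0,0,0.15, 0,0,0,0,0.15, 0,0,0,0,0.15, 0,0,0,0,0, 0,0,0,0,0]'
python3 - <<'E'
from h import *
from scipy.spatial.transform import Rotation as R
np.set_printoptions(precision=4,suppress=True)
o=r.get_obs();print(R.from_rotvec(o['orientation']).as_matrix(),o['tcp_pos'],o['contact_force'])
E
```

```text
clock: 4.08
tcp_pos: [0.5613, -0.1879, 0.2313]
orientation: [0.972, 1.343, -0.971]
contact_force: [0.5, 0.1, 0.1]
grip_width: -0.0002
[[-0.      0.9498  0.3128]
 [ 0.0006  0.3128 -0.9498]
 [-1.      0.0002 -0.0006]] [ 0.5613 -0.1879  0.2313] [0.4554 0.1178 0.0968]
```

```bash
python3 -m pendant '[0,20,1.5,3,0, 0,35,0,0,0, 0,35,0,0,0, 0,30,0,0,0, 0,16,0,0,0, 0,5,0,0,0, 0,0,0,0,0, 0,0,0,0,0]'
python3 - <<'E'
from h import *
p,d=viewer.grab_frame('side');a=cv2.resize(p[150:300,220:420],None,fx=3,fy=3,interpolation=2)
p,d=viewer.grab_frame('top');b=cv2.resize(p[115:240,240:390],None,fx=3,fy=3.6,interpolation=2)
save('near',np.vstack([a[:,:],np.pad(b,((0,0),(0,150),(0,0)))])[:900]);save('nearS',a)
print(proj('side',[.5637,-.1904,.07]))
E
```

```text
clock: 5.08
tcp_pos: [0.5644, -0.1916, 0.0913]
orientation: [0.975, 1.34, -0.974]
contact_force: [-0.8, 0.0, 0.4]
grip_width: -0.0
[324.70881625 238.31936418]
```

View pics/nearS.png

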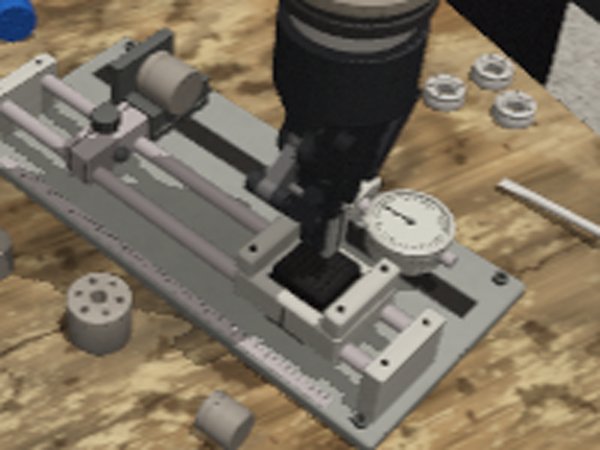

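The side crop shows the shut fingertips at about (322,245), just above the black button at (316,278). They sit between the cheeks and clear of the dial at (410,220). Now I press down in small steps.

```bash
python3 -m pendant '[0,8,0,0,0, 0,6,0,0,0, 0,4,0,0,0, 0,2,0,0,0, 0,2,0,0,0, 0,0,0,0,0, 0,0,0,0,0]'
```

```text
clock: 6.05
tcp_pos: [0.5638, -0.192, 0.0693]
orientation: [0.976, 1.341, -0.975]
contact_force: [-2.3, 0.3, 10.2]
grip_width: -0.0002
```

```bash
python3 -m pendant '[0,1.5,0,0,0, 0,1.5,0,0,0, 0,1.5,0,0,0, 0,1,0,0,0, 0,0,0,0,0, 0,0,0,0,0]'
```

```text
clock: 6.8
tcp_pos: [0.5642, -0.1929, 0.0648]
orientation: [0.976, 1.339, -0.975]
contact_force: [-4.4, -0.7, 16.5]
grip_width: -0.0004
```

The button is bottomed: 16.5 N at z = 64.8 mm. I start sliding along -tool z, which is the stand's +y.

```bash
python3 -m pendant '[0,0,0,-1,0, 0,0,0,-2,0, 0,0,0,-3,0, 0,0,0,-4,0, 0,0,0,-5,0, 0,0,0,-5,0, 0,0,0,-4,0, 0,0,0,-3,0, 0,0,0,-2,0, 0,0,0,-1,0, 0,0,0,0,0]'
python3 - <<'E'
from h import *
for c in ('top','side'):
    p,d=viewer.grab_frame(c)
    for n in('button_top','carriage_nose','dial_gauge','stop_block'):
        print(c,n,[(np.round(x['location'],4),round(x['score'],2)) for x in nets.look_for(n,c)[:1]])
a=cv2.resize(p[150:300,220:420],None,fx=3,fy=3,interpolation=2);save('slide1',a)
E
```

```text
clock: 8.18
tcp_pos: [0.5551, -0.1651, 0.0648]
orientation: [0.976, 1.338, -0.976]
contact_force: [-4.1, -3.6, 16.3]
grip_width: -0.0
top button_top [(array([ 0.6246, -0.1292,  0.054 ]), 0.6)]
top carriage_nose [(array([ 0.6248, -0.1248,  0.0534]), 0.7)]
top dial_gauge [(array([ 0.6408, -0.1435,  0.0522]), 0.71)]
top stop_block [(array([ 0.5041, -0.015 ,  0.065 ]), 0.75)]
side button_top [(array([ 0.5433, -0.176 ,  0.063 ]), 0.58)]
side carriage_nose [(array([ 0.567 , -0.1724,  0.0588]), 0.62)]
side dial_gauge [(array([ 0.6384, -0.1547,  0.0564]), 0.66)]
side stop_block [(array([ 0.5077, -0.0285,  0.0616]), 0.81)]
```

View pics/slide1.png

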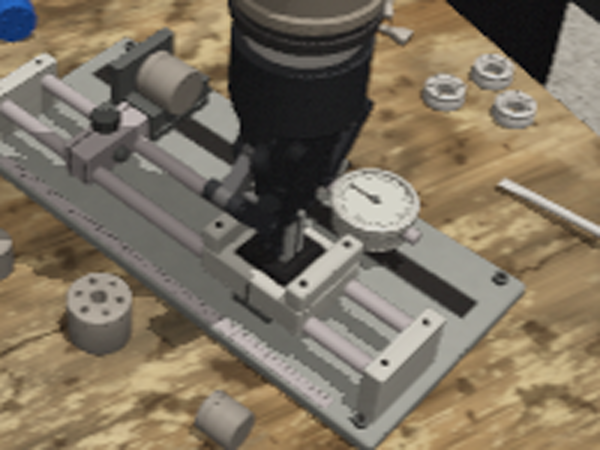

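The carriage moved with the hand: the dial went from (410,220) to (375,205), the button is still down and the drag is low. I carry on.

```bash
python3 -m pendant '[0,0,0,-2,0, 0,0,0,-4,0, 0,0,0,-5,0, 0,0,0,-6,0, 0,0,0,-6,0, 0,0,0,-6,0, 0,0,0,-6,0, 0,0,0,-6,0, 0,0,0,-5,0, 0,0,0,-4,0, 0,0,0,-3,0, 0,0,0,-2,0, 0,0,0,0,0]'
python3 - <<'E'
from h import *
for c in ('top','side'):
    p,d=viewer.grab_frame(c)
    for n in('carriage_nose','dial_gauge','stop_block'):
        print(c,n,[(np.round(x['location'],4),round(x['score'],2)) for x in nets.look_for(n,c)[:1]])
a=cv2.resize(p[130:260,200:380],None,fx=4,fy=4,interpolation=2);save('slide2',a)
E
```

```text
clock: 10.3
tcp_pos: [0.5378, -0.1126, 0.0648]
orientation: [0.976, 1.339, -0.976]
contact_force: [-6.0, -2.8, 20.0]
grip_width: -0.0003
top carriage_nose [(array([ 0.6108, -0.0611,  0.0522]), 0.82)]
top dial_gauge [(array([ 0.6205, -0.0786,  0.0528]), 0.68)]
top stop_block []
side carriage_nose [(array([ 0.5503, -0.1178,  0.0581]), 0.82)]
side dial_gauge [(array([ 0.6185, -0.1023,  0.0526]), 0.78)]
side stop_block [(array([ 0.5078, -0.0252,  0.0628]), 0.81)]
```

View pics/slide2.png

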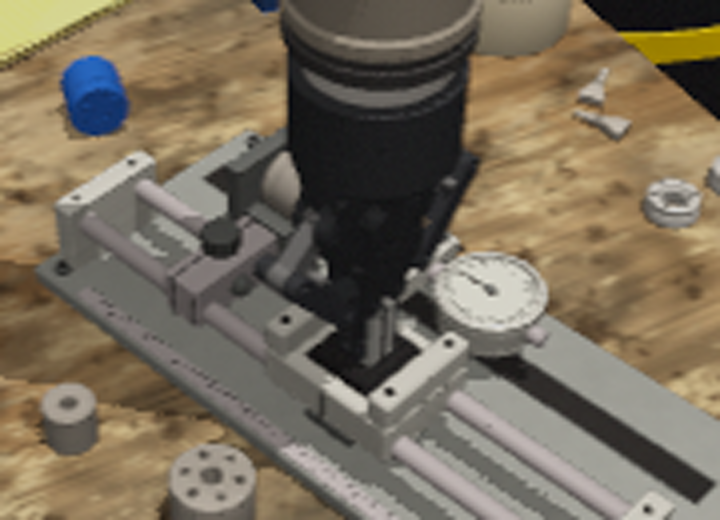

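The carriage nose is at about (300,340) and the stop block at (220,270), with roughly 30 mm left. The tool is clear of the knob and the dial. I advance more slowly and then creep.

```bash
python3 -m pendant '[0,0,0,-2,0, 0,0,0,-4,0, 0,0,0,-4,0, 0,0,0,-4,0, 0,0,0,-3,0, 0,0,0,-2,0, 0,0,0,-1,0, 0,0,0,0,0]'
```

```text
clock: 11.7
tcp_pos: [0.5316, -0.0937, 0.0648]
orientation: [0.976, 1.339, -0.976]
contact_force: [-5.5, -3.3, 20.8]
grip_width: -0.0
```

```bash
python3 -m pendant '[0,0,0,-1.5,0, 0,0,0,-1.5,0, 0,0,0,-1.5,0, 0,0,0,-1,0, 0,0,0,0,0]'
python3 - <<'E'
from h import *
p,d=viewer.grab_frame('side')
a=cv2.resize(p[150:250,200:350],None,fx=5,fy=5,interpolation=2);save('slide3',a)
E
```

```text
clock: 12.32
tcp_pos: [0.5299, -0.0885, 0.0648]
orientation: [0.976, 1.339, -0.976]
contact_force: [-6.5, -2.8, 21.0]
grip_width: 0.0003
```

View pics/slide3.png

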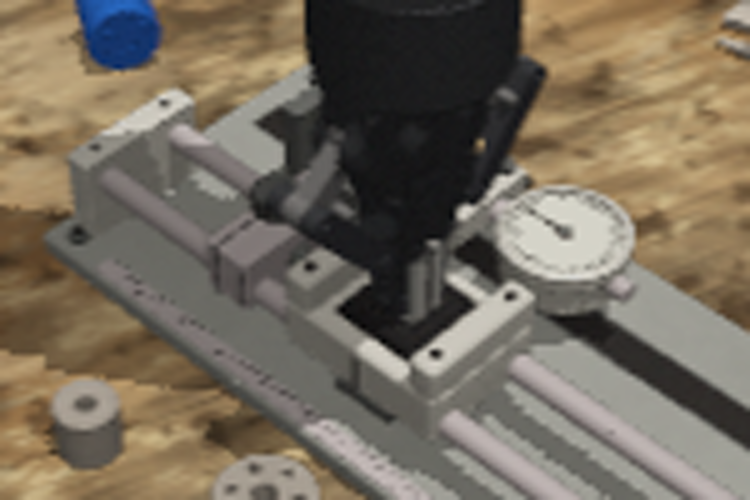

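The nose-to-stop gap is now small: nose at (295,295), block at (265,265), about 10–15 mm. The along-rod force is only about 0.6 N. I keep creeping and watch for the force to rise.

```bash
python3 -m pendant '[0,0,0,-1.5,0, 0,0,0,-1.5,0, 0,0,0,-1,0, 0,0,0,-1,0]'
```

```text
clock: 12.88
tcp_pos: [0.5284, -0.0839, 0.0647]
orientation: [0.976, 1.339, -0.976]
contact_force: [-6.5, -4.2, 21.2]
grip_width: 0.0002
```

```bash
python3 -m pendant '[0,0,0,-1,0, 0,0,0,-1,0, 0,0,0,-1,0, 0,0,0,0,0]'
```

```text
clock: 13.38
tcp_pos: [0.5274, -0.0808, 0.0647]
orientation: [0.976, 1.339, -0.976]
contact_force: [-8.2, -3.8, 21.5]
grip_width: -0.0001
```

```bash
python3 -m pendant '[0,0,0,-1,0, 0,0,0,-1,0, 0,0,0,-1,0, 0,0,0,0,0]'
```

```text
clock: 13.88
tcp_pos: [0.5264, -0.0781, 0.0647]
orientation: [0.976, 1.339, -0.976]
contact_force: [-7.6, -4.1, 21.4]
grip_width: 0.0
```

```bash
python3 -m pendant '[0,0,0,-1,0, 0,0,0,-1,0, 0,0,0,-1,0, 0,0,0,0,0]'
```

```text
clock: 14.38
tcp_pos: [0.5256, -0.0754, 0.0647]
orientation: [0.976, 1.339, -0.976]
contact_force: [-7.3, -3.9, 21.3]
grip_width: 0.0001
```

Run:
```python
from h import *
p,d=viewer.grab_frame('side')
a=cv2.resize(p[160:240,220:340],None,fx=6.5,fy=6.5,interpolation=2);save('slide4',a)
```

```text
(no output)
```

View pics/slide4.png

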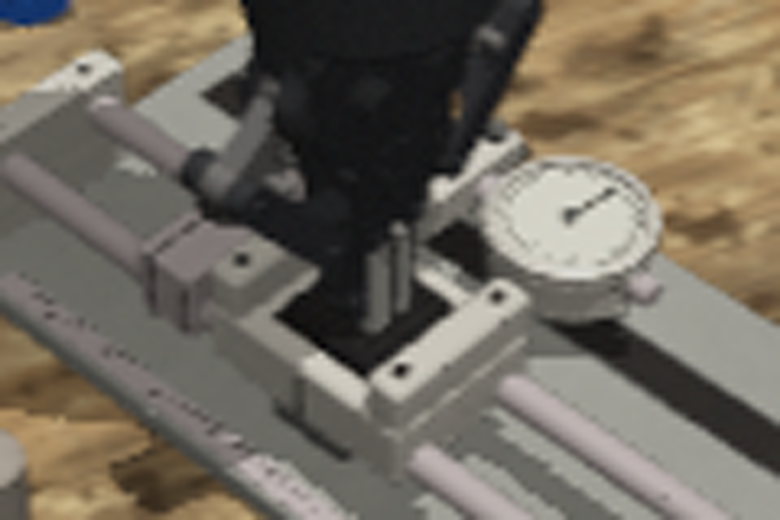

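The pointer has turned, now towards (615,190), so the plunger is on the piston. Home is within about 2–3 mm.

```bash
python3 -m pendant '[0,0,0,-0.7,0, 0,0,0,-0.7,0, 0,0,0,0,0]'
```

```text
clock: 14.8
tcp_pos: [0.5253, -0.0748, 0.0648]
orientation: [0.976, 1.337, -0.977]
contact_force: [-5.9, -6.4, 20.1]
grip_width: -0.0001
```

```bash
python3 -m pendant '[0,0,0,-0.7,0, 0,0,0,-0.7,0, 0,0,0,0,0]'
```

```text
clock: 15.18
tcp_pos: [0.5253, -0.0745, 0.0648]
orientation: [0.976, 1.335, -0.978]
contact_force: [-5.2, -9.2, 17.8]
grip_width: -0.0002
```

```bash
python3 -m pendant '[0,0,0,-0.7,0, 0,0,0,-0.7,0, 0,0,0,0,0]'
```

```text
clock: 15.55
tcp_pos: [0.5253, -0.0737, 0.0648]
orientation: [0.976, 1.334, -0.978]
contact_force: [-3.0, -10.5, 15.0]
grip_width: -0.0006
```

The carriage is home: the tip stalls while the along-rod force climbs to about 9 N. I now lift straight up slowly so the brake grips while the carriage is still held against the pin.

```bash
python3 -m pendant '[0,-1,0,0,0, 0,-1,0,0,0, 0,-1,0,0,0, 0,-1,0,0,0, 0,-1,0,0,0, 0,-1,0,0,0, 0,-2,0,0,0, 0,-4,0,0,0, 0,-10,0,0,0, 0,-25,0,0,0, 0,-40,0,0,0, 0,-40,0,0,0, 0,-40,0,0,0, 0,0,0,0,0]'
```

```text
clock: 17.3
tcp_pos: [0.5259, -0.0691, 0.2332]
orientation: [0.978, 1.337, -0.97]
contact_force: [-0.6, 0.6, -0.9]
grip_width: 0.0
```

```bash
python3 -m pendant '[0,0,0,50,0, 0,0,0,50,0, 0,0,0,50,0, 0,0,0,50,0, 0,0,0,0,0, 0,0,0,0,0]'
python3 - <<'E'
from h import *
np.set_printoptions(precision=4,suppress=True)
S=np.array([.570,-.081]);X=np.array([.951,.311]);Y=np.array([-.311,.951])
for c in ('top','side'):
    p,d=viewer.grab_frame(c);P=cloud(c,d)
    for n in('button_top','carriage_nose','dial_gauge','stop_block','piston'):
        print(c,n,[(np.round(x['location'],4),round(x['score'],2),(x['location'][:2]-S)@np.c_[X,Y]) for x in nets.look_for(n,c)[:1]])
    x,y,z=P[...,0],P[...,1],P[...,2]
    b=(d>0)&(p.max(-1)<60)&(z>.055)&(z<.085)&(abs(x-.526)<.04)&(abs(y+.075)<.04)
    q=P[b];print('button z',np.median(q[:,2]),(q[:,:2].mean(0)-S)@np.c_[X,Y])
    if c=='top': t=p
save('end',np.hstack([cv2.resize(t[120:240,205:285],None,fx=4.8,fy=4.8,interpolation=2),cv2.resize(p[150:250,220:305],(400,576),interpolation=2)]))
E
```

```text
clock: 18.05
tcp_pos: [0.5852, -0.2585, 0.2288]
orientation: [0.975, 1.344, -0.975]
contact_force: [0.2, 0.4, -0.1]
grip_width: -0.0001
top button_top [(array([ 0.5245, -0.0718,  0.0694]), 0.7, array([-0.0404,  0.0229]))]
top carriage_nose [(array([ 0.5413, -0.0596,  0.0588]), 0.72, array([-0.0206,  0.0293]))]
top dial_gauge [(array([ 0.6063, -0.0639,  0.0533]), 0.93, array([0.0398, 0.005 ]))]
top stop_block [(array([ 0.5064, -0.0147,  0.0621]), 0.69, array([-0.0399,  0.0828]))]
top piston [(array([0.3708, 0.0604, 0.0379]), 0.72, array([-0.1455,  0.1964]))]
button z 0.07047671327751914 [-0.0416  0.0211]
side button_top [(array([ 0.5226, -0.0798,  0.0697]), 0.76, array([-0.0447,  0.0159]))]
side carriage_nose [(array([ 0.5358, -0.0744,  0.0567]), 0.72, array([-0.0305,  0.0169]))]
side dial_gauge []
side stop_block [(array([ 0.5017, -0.0218,  0.0605]), 0.59, array([-0.0465,  0.0775]))]
side piston [(array([0.368 , 0.0469, 0.0338]), 0.8, array([-0.1523,  0.1845]))]
button z 0.06914271821448925 [-0.0431  0.0179]
```

View pics/end.png

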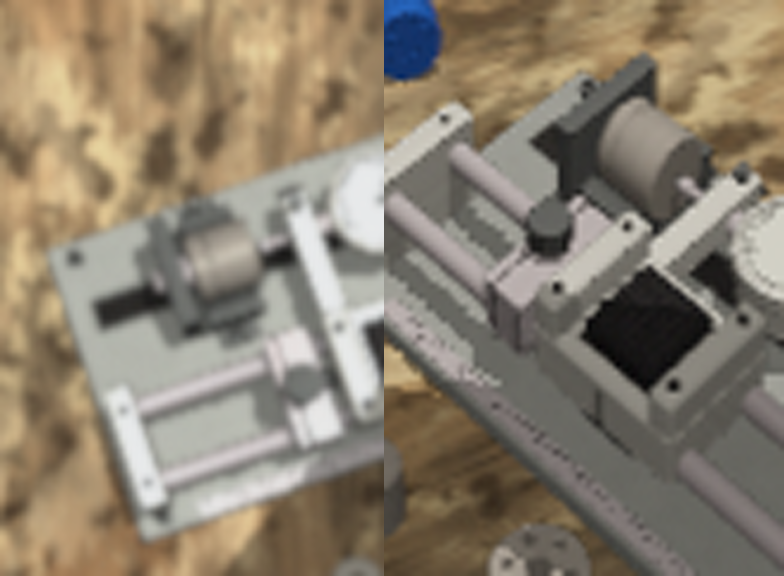

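The final picture shows the piston seated in its nest with the plunger on its end. The button is up (z about 70 mm), the carriage nose is a pin's length from the stop block, and the hand is clear. Handing in.

```bash
python3 -c "
from bench import r
print(r.hand_in(), r.get_obs()['clock'])"
```

```text
the job is handed in; nothing more can be done
the job is handed in; nothing more can be done
```

The carriage is home against the stop with the brake on, and the job is handed in; the robot clock read 18.05 s before the last camera calls.

**What I did:** I pressed the brake button right down with the shut fingers (z = 64.8 mm). With it held down I slid the carriage about 121 mm along the rods. At the stop block the tip nearly stalled, moving 0.3 to 0.8 mm for each 1.4 mm commanded, and the along-rod force rose to about 9 N. I then lifted straight up and backed the hand away.

**Last checks:**
- **Button:** it reads 70.5 mm from the top camera and 69.1 mm from the side camera, so it is up.
- **Carriage:** its nose is at about y = 60 mm along the stand, roughly 8 mm from the stop block's front face. I take that gap to be the pin's length, because the contact itself was judged by the force and stall, not measured in the picture.
- **Gauge and piston:** the pointer turned as the carriage came home. The piston looks seated in its nest with the plunger on its end.
- **Hand:** it is clear, with contact force close to zero.

**Disagreements:** in the last pictures the networks' `carriage_nose` readings were about 30 to 40 mm off. Their top "piston" hit was the green look-alike, and the side camera did not report the dial gauge. For those I relied on the depth data, the forces and the picture.

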